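# Tip the sorting tray so the nuts slide into its pocket

## Task

Tip the hinged steel tray by pushing its tab slowly down until the tray bears firmly on the rubber buffer underneath, and keep it pressed there until all three nuts have slid into the pocket. Then let the tray come back up level gently, keeping hold of it against its spring all the way so that it never flies up, and move clear. Never press harder than 25 N, and leave the bottle, the wrench and the bin alone.

Things in the scene. Friction and masses are not known exactly. Their poses are not given: they have to be found in the camera images.
- stand: Green steel stand fixed to the bench: base plate 300 x 230 x 8 mm, two cheeks 8 mm thick at y = +-108 mm, 162 mm high. Origin: centre of its underside on the bench, straight below the hinge line. z up; -x points along the tray towards the push tab; y is parallel to the hinge line. Its place and yaw vary.
- hinge (a point): Middle of the tray's hinge line, 150 mm above the bench; the line is parallel to the stand's y axis. The tray's upper floor is level with it and runs from 82 mm before it (tab side) to 147 mm beyond; on the tab side the floor drops 15 mm into the pocket, 84 mm long and 181 mm wide, closed by the end wall at the tab.
- tray (a joint): Tilt of the tray, rad; 0 = level, its rest, growing as the tab end goes down. The buffer stops it between about 0.44 and 0.57, differing each time. Pushed slowly at the tab's middle, a return spring resists with 3 to 5 N near level and 3 to 8 N farther down (least once the nuts are in the pocket). It does not stay down: let go, it springs up hard.
- tab (a point): Middle of the top face of the push tab, a flat steel plate 5 mm thick at the tray's pocket end, 90 mm wide across the tray, reaching 29 mm inwards and 27 mm outwards of this point; nothing stands above it. When level it lies 205 mm from the hinge line (to -x) and 12 mm above it. Its axes turn with the tray: x to the tray's far end, z up. On the buffer it is 45 to 75 mm above the bench.
- stop: Foot of the buffer, a dark steel block 50 x 50 x 12 mm on the base plate, 100 mm from the hinge towards the tab. Origin: its underside. A screw in it carries a rubber buffer under the pocket, set up to 16 mm higher or lower each time, not part of this pose. On it, each mm more at the tab adds about 3 to 4 N. Bearing firmly: 4 N on the buffer, about 3 N at the tab on top of the spring.
- nut1_mid (a point): Centre of a loose dark steel hexagon nut, 36 mm across flats, 16 mm thick, 55 to 115 g, flat on the tray's upper floor. The three nuts start side by side across the tray, and slide once it tilts by 0.25 to 0.42 rad. In the pocket its centre is 35 to 112 mm from tab along the tray's x and about 19 mm below it.
- nut2_mid (a point): Centre of the second nut, same as the first.
- nut3_mid (a point): Centre of the third nut, same as the first.
- bottle: Bystander: clear closed bottle, 64 mm diameter, 190 mm high, upright on the bench. Origin: centre of its underside.
- wrench: Bystander: steel wrench 200 mm long lying on the bench.
- bin: Bystander: empty grey parts bin 140 x 100 x 60 mm on the bench. Origin: centre of its underside.
Not all that is in view belongs to the job. What is shaped like the part that bears nut2_mid but blue is not meant. Leave any blue look-alike of the part that bears nut3_mid alone.

How it is judged:
By the outcome, as a careful person would: the job done as asked, in the order asked, and still so for the second after the job is handed in, with the robot touching nothing.
It also fails if it takes over 64 s, if anything falls off the work surface, if the arm or the gripper's body presses on something with over 40 N, if the wrist force passes 120 N, or if a joint passes its speed limit or range.

## Robot

A 6-joint arm with a two-finger parallel gripper is mounted at the origin on the work surface. World frame = base frame: x ahead of the robot, y to its left, z up, the work surface at z = 0. Lengths are in m, angles in degrees, forces in N, time in s.
With the tool pointing down it reaches from about 0.25 to 0.725 m from the base axis. Payload 9.7 kg.
Tool frame: the origin (TCP) lies at the very end of the fingers, on their centre line; the grasp point (between the pads) lies 19 mm behind it (bot.grip_point_offset is the distance from the TCP to the grasp point, in m); y points along the fingers, x is the direction in which the jaws open and shut, and the axes are right-handed (so a half turn about y gives the same grasp; the last joint's range is limited). The gripper opens to 85 mm and grips with 20 to 120 N. Pads are 22 mm wide; open, the fingers measure 114 mm over their backs; the gripper's body (76 mm by 85 mm) begins 54 mm behind the grasp point. The pads swing forward as they close: fully open they stand 13 mm farther back than shut.
Start: joints at [-74.599, 4.979, 10.078, 95.1, 0, 90], TCP at [0.146, -0.53, 0.231] pointing down, gripper open.
Joint ranges: [-179.16, 179.16], [-48.56, 103.87], [-65.8, 70.77], [-126.05, 130.52], [-82.76, 87.17], [-180, 180]. Speed limits (degrees/s): [127.2, 127.2, 147.25, 180, 180, 180].

## Interface

Orientations are given as [roll, pitch, yaw] about the fixed x, y, z axes, in that order (R = Rz(yaw) Ry(pitch) Rx(roll)).
In Python, from workcell import bot gives the robot as it stands.
- The arm moves only by the shell command python3 -m inch 'ROWS' [FORCE]. ROWS is JSON, a list of rows, each a list of 3 entries, a list of its own where there are three numbers: the shift along the tool's x, y, z in mm, then the turn, a rotation vector about the tool's x, y, z in rad, then the finger opening in mm, from 0 to 85.4. In form: [[[x, y, z], [ax, ay, az], grip], ...]. A call has 1 to 20 rows; each row is the pose to reach, as a shift and turn from the pose measured when the call began, along the tool's axes at that moment; what a row does not reach only later rows make up. A row lasts 1/10 s, in which the tool goes at most 50 mm and 8.59 degrees, less where a joint would pass 70% of its speed; a pose out of reach is approached as far as the arm can. A call with a gripper value outside its range is refused whole. The fingers move at their own pace and stop on an object; FORCE is the grip in N (left out, the last holds). Time passes only in rows, so rows that repeat a pose let the fingers close. It gives the time, the measured TCP pose, the force and the opening at its end, in the units of the state.
- bot.get_obs(): the state, without advancing time (a new reading comes with each control period).
- bot.camera(name): name is "scene" or "top"; returns a dict with "frame" (400x640x3 uint8, red, green, blue), "mtx" (3x3 intrinsics, pixels), "k1" (the pictures are not rectified: a ray, as slopes to the right and down, at radius r is drawn at 1 + k1 r^2 times it, then the intrinsics apply), "origin" and "orientation" of the camera in the world. Camera axes: x right, y down, z forward; pixel columns grow to the right and rows downward; lengths in m; the calibration is good to about 2 mm. A picture is of the moment at which its call begins. There is no depth.
- bot.job_done(): hands the job in, once; it reports no verdict.
Trained networks look in a picture, given as the dict that the camera call returned (one of the last four; its "shot" number tells which), for a name from the list of things; names that differ only in an ending like _2 or _b are one class to them, and where a whole thing is asked for, a point or a joint stands for the part that bears it (a point fixed in the world has none). Each returns a list of dicts, best first, with "confidence" (0 to 1); they miss things now and then, are a little off and sometimes report something else, mostly with a low value. They report only what shows in the picture. A call takes as long as a camera call. They do not tell look-alikes from the thing itself.
- bot.search_frame(picture, name): "box" ([left, top, right, bottom] in pixels, round what is visible of it).
- bot.cut_out(picture, name): "region" (400x640 bool, what is visible of it) and "box" ([left, top, right, bottom] in pixels, round what is visible of it).
The state is a dict: "time": time; "q": joint angles; "qd": joint speeds; "joint_efforts": joint torques, N m; "ee_pos": TCP position; "tcp_rot": TCP orientation; "wrist_force": force on the tool from outside, world axes, zero at the start; "torque": the same for the moment, N m; "opening": finger opening in m.
Only numpy, scipy, OpenCV 4.12 (cv2) and the standard library are available. Lean on these libraries where they do the work, as an engineer would, in place of code of your own. Each camera call takes 0.05 s, during which the arm holds its last target. There are 200 camera calls.

## Working session

There is one attempt and no reset: what is moved stays moved. The work goes in short steps, Python scripts to look and compute and a shell command to move; the robot and the scene stay as the last step left them, time stands still between calls to the robot, and variables do not carry over. Pictures are saved under pics/ and viewed, about 8 in all and at most 12, crops included, and the job is handed in when it is done.

```bash
mkdir -p pics; ls
cat > h.py <<'E'
import numpy as np, cv2, json
from workcell import bot
from scipy.spatial.transform import Rotation as R
def Rm(o):
    o=np.array(o,float)
    return o if o.shape==(3,3) else R.from_euler('xyz',o,degrees=True).as_matrix()
def ray(p,uv):
    K=np.array(p['mtx']); d=np.array([(uv[0]-K[0,2])/K[0,0],(uv[1]-K[1,2])/K[1,1]]);s=d.copy()
    for _ in range(20): s=d/(1+p['k1']*(s@s))
    return np.array(p['origin']),Rm(p['orientation'])@np.array([s[0],s[1],1.])
def onz(p,uv,z):
    o,d=ray(p,uv); return o+d*(z-o[2])/d[2]
def proj(p,X):
    c=Rm(p['orientation']).T@(np.array(X)-p['origin']); s=c[:2]/c[2]; s=s*(1+p['k1']*(s@s)); K=np.array(p['mtx'])
    return np.array([s[0]*K[0,0]+K[0,2],s[1]*K[1,1]+K[1,2]])
def tri(p1,u1,p2,u2):
    o1,d1=ray(p1,u1);o2,d2=ray(p2,u2)
    A=np.stack([d1,-d2],1);t=np.linalg.lstsq(A,o2-o1,rcond=None)[0]
    a,b=o1+d1*t[0],o2+d2*t[1]; return (a+b)/2,np.linalg.norm(a-b)
E
python3 - <<'E'
from h import *
print(bot.get_obs())
for n in ('scene','top'):
    p=bot.camera(n); print(n,p['origin'],p['orientation'],p['mtx'],p['k1'])
    cv2.imwrite(f'pics/{n}0.png',p['frame'][...,::-1])
    for t in ('tray','tab','stand','stop','nut1_mid','bottle','wrench','bin'):
        print(t,[(np.round(r['box']),round(r['confidence'],2)) for r in bot.search_frame(p,t)[:5]])
E
```

```text
pics
{'time': 0.0, 'q': array([-7.45991862e+01,  5.01176134e+00,  1.00335366e+01,  9.50990011e+01,
        8.23991824e-04,  9.00004349e+01]), 'qd': array([ 0.03526015,  0.13908223,  0.00686473,  0.0930871 , -0.03104332,
       -0.00768377]), 'joint_efforts': array([ 2.30277619e-03, -5.20389891e+01,  4.64802575e+01,  1.64141954e-02,
       -2.74197527e-05, -1.00885674e-05]), 'ee_pos': array([ 0.14600627, -0.53002757,  0.2305685 ]), 'tcp_rot': array([-8.99991766e+01,  7.72258680e-02, -7.45996211e+01]), 'wrist_force': array([ 0.34767327, -0.45060328, -0.43558458]), 'torque': array([0.00798779, 0.00681173, 0.00484628]), 'opening': 0.08543053140573899}
scene [1.15948662 0.45379444 1.04271459] [-142.01758405    0.7108199   126.9526158 ] [[463.86420129   0.         315.34528529]
 [  0.         463.86420129 198.86670859]
 [  0.           0.           1.        ]] -0.013355697237413556
tray [(array([248., 158., 392., 301.]), 0.6)]
tab [(array([250., 159., 395., 299.]), 0.59)]
stand [(array([248., 156., 391., 328.]), 0.95)]
stop []
nut1_mid [(array([285., 219., 304., 232.]), 0.48)]
bottle [(array([444., 241., 479., 302.]), 0.74)]
wrench [(array([236.,  98., 262., 143.]), 0.79)]
bin [(array([154., 144., 216., 196.]), 0.71)]
top [ 0.50459908 -0.00896653  1.3035947 ] [-175.28045668    1.14283209  -91.03085879] [[423.95810443   0.         318.44061114]
 [  0.         423.95810443 197.69260857]
 [  0.           0.           1.        ]] -0.06576384753733498
tray [(array([251., 112., 332., 260.]), 0.59), (array([304., 157., 320., 164.]), 0.27)]
tab [(array([252., 118., 329., 258.]), 0.67)]
stand [(array([248., 113., 338., 255.]), 0.7)]
stop []
nut1_mid [(array([305., 156., 319., 166.]), 0.56)]
bottle [(array([169., 211., 206., 237.]), 0.61), (array([435., 148., 481., 200.]), 0.46)]
wrench [(array([448., 242., 479., 294.]), 0.72)]
bin [(array([432., 148., 481., 200.]), 0.92)]
```

Run:
```python
import cv2,numpy as np
a=cv2.imread('pics/scene0.png')[130:340,220:500]; b=cv2.imread('pics/top0.png')[95:275,220:360]
cv2.imwrite('pics/a0.png',cv2.resize(a,None,fx=2.85,fy=2.85,interpolation=cv2.INTER_CUBIC))
cv2.imwrite('pics/b0.png',cv2.resize(b,None,fx=3.3,fy=3.3,interpolation=cv2.INTER_CUBIC))
```

```text
(no output)
```

View pics/a0.png

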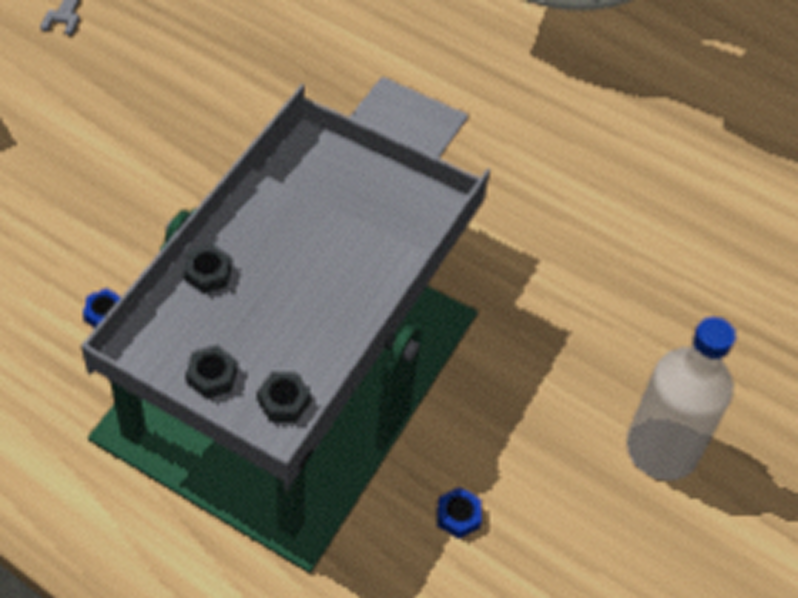

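View pics/b0.png

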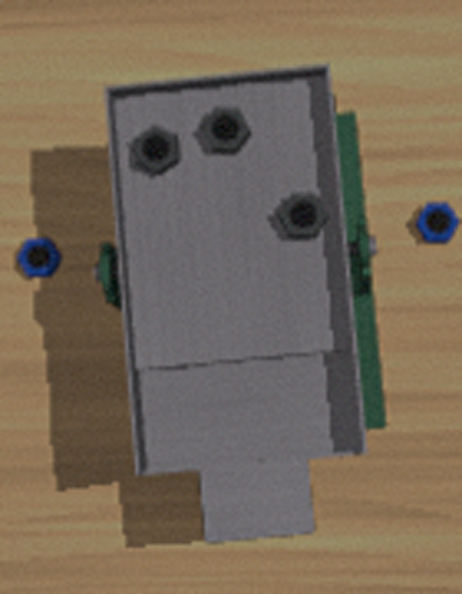

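View pics/top0.png

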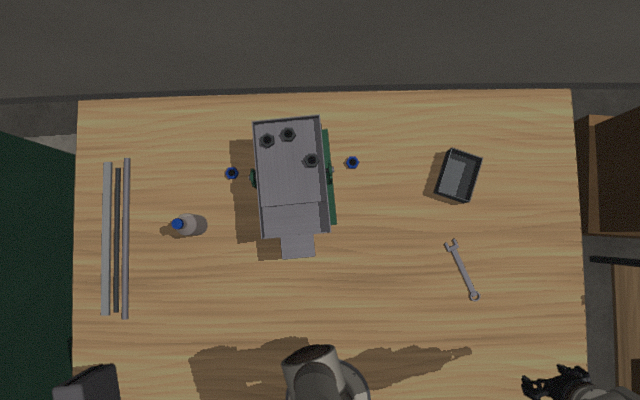

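The pictures show the tray level with its tab towards the robot, outer corners at about (282,259) and (315,256) in the top view. Three dark nuts lie on the tray at (267,140), (288,134) and (311,160). The two blue look-alike nuts are on the bench at (231,173) and (352,162), so they stay out of it. The bottle, wrench and bin are clear of the tab.

Run:
```python
from h import *
s=bot.camera('scene');t=bot.camera('top')
S=lambda x,y:(220+x/2.85,130+y/2.85); T=lambda x,y:(220+x/3.3,95+y/3.3)
P={}
for n,a,b in [('outL',S(467,117),T(206,542)),('outR',S(385,77),T(314,530)),('inL',S(440,156),T(200,466)),
  ('farL',S(290,470),T(108,88)),('farR',S(88,350),T(328,67)),('nearL',S(487,177),T(139,472)),('nearR',S(302,90),T(364,452)),
  ('nutL',S(284,393),T(155,148)),('nutM',S(212,370),T(222,128)),('nutR',S(208,268),T(302,214))]:
    P[n],e=tri(s,a,t,b); print(n,P[n].round(4),round(e,4))
L=P['outL'];Rr=P['outR']; 
f=((P['farL']+P['farR'])-(P['nearL']+P['nearR']))/2; a=np.arctan2(f[1],f[0])
w=L-Rr; a2=np.arctan2(-w[0],w[1]); print('yaw far',np.degrees(a),'tab edge',np.degrees(a2),np.linalg.norm(w))
for yaw in (a,a2):
    tab=(L+Rr)/2+.027*np.array([np.cos(yaw),np.sin(yaw),0]); print('tab',tab)
o=bot.get_obs(); print(o['ee_pos'],o['time'])
for l in (P['outL'],P['outR']): print(proj(t,l),proj(t,[l[0],l[1],.162]))
```

```text
outL [0.4348 0.113  0.1519] 0.0009
outR [0.442  0.0263 0.1554] 0.0058
inL [0.4955 0.1188 0.1601] 0.0067
farL [0.812  0.192  0.1618] 0.0053
farR [0.8245 0.0072 0.1646] 0.0047
nearL [0.4927 0.1665 0.1634] 0.0023
nearR [ 0.5061 -0.0178  0.1657] 0.0007
nutL [0.7615 0.1515 0.1598] 0.0014
nutM [0.7776 0.095  0.1589] 0.0004
nutR [0.7035 0.0303 0.1555] 0.0024
yaw far 4.523181330851824 tab edge 4.710497205745176 0.087083770228734
tab [0.46532065 0.07180611 0.15361014]
tab [0.46531355 0.0718941  0.15361014]
[ 0.14605761 -0.53024564  0.23126656] 1.0
[282.2920954  259.33130219] [281.89522852 259.56795691]
[314.26308174 256.22926974] [314.18925053 256.36654554]
```

Tab centre is about (0.466, 0.072), measured height 0.154 against 0.162 from the text. The tray's yaw is about 4.6° and the tab width 87 mm (stated 90), so the measurement fits. I'll move above the tab with the fingers shut.

```bash
python3 -m inch '[[[-10,0,9],[0,0.01,0],0],[[-30,0,28],[0,0.02,0],0],[[-60,0,57],[0,0.03,0],0],[[-90,0,85],[0,0.04,0],0],[[-120,0,113],[0,0.05,0],0],[[-150,0,142],[0,0.06,0],0],[[-180,0,170],[0,0.07,0],0],[[-210,0,199],[0,0.08,0],0],[[-240,0,227],[0,0.09,0],0],[[-270,0,255],[0,0.10,0],0],[[-300,0,284],[0,0.11,0],0],[[-330,0,312],[0,0.12,0],0],[[-360,0,340],[0,0.13,0],0],[[-390,0,369],[0,0.15,0],0],[[-420,0,397],[0,0.16,0],0],[[-450,0,425],[0,0.17,0],0],[[-475,0,449],[0,0.18,0],0],[[-490,0,463],[0,0.188,0],0],[[-495,0,468],[0,0.188,0],0],[[-495,0,468],[0,0.188,0],0]]' 40
```

```text
time: 3.0
ee_pos: [0.4675, 0.0526, 0.2312]
tcp_rot: [-90.0, 0.8, -84.0]
wrist_force: [0.0, -0.3, -0.2]
opening: 0.0003
```

```bash
python3 -m inch '[[[-10,0,0],[0,0.02,0],0],[[-19,10,0],[0,0.024,0],0],[[-19,25,0],[0,0.024,0],0],[[-19,38,0],[0,0.024,0],0],[[-19,45,0],[0,0.024,0],0],[[-19,45,0],[0,0.024,0],0],[[-19,45,0],[0,0.024,0],0]]'
python3 - <<'E'
from h import *
o=bot.get_obs();print(o['ee_pos'],o['tcp_rot'],o['wrist_force'])
s=bot.camera('scene');t=bot.camera('top')
a=cv2.resize(s['frame'][140:260,280:420],None,fx=4,fy=4);b=cv2.resize(t['frame'][180:280,240:340],None,fx=4,fy=4)
im=np.zeros((480,960,3),np.uint8);im[:,:560]=a;im[:400,560:]=b
cv2.imwrite('pics/c.png',cv2.resize(im,(800,400))[...,::-1])
E
```

```text
time: 3.7
ee_pos: [0.4671, 0.0551, 0.1867]
tcp_rot: [-90.1, 1.5, -84.1]
wrist_force: [-0.1, -1.1, -0.3]
opening: -0.0001
[0.46712197 0.05508086 0.18668433] [-90.05565438   1.52008704 -84.14565743] [-0.14323517 -1.12127525 -0.26507123]
```

View pics/c.png

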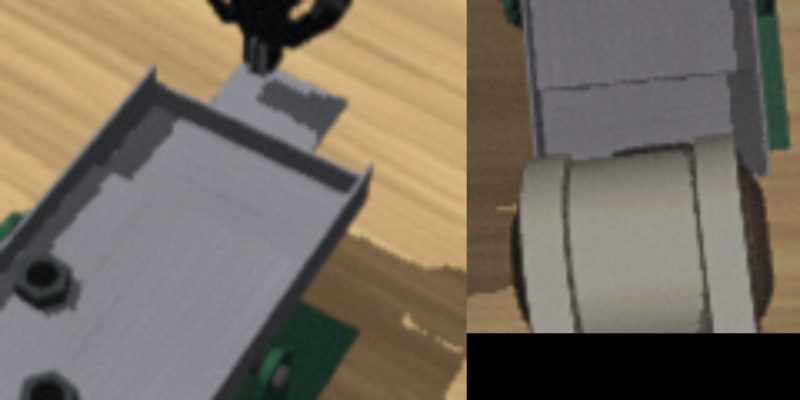

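The fingertips sit above the tab but about 17 mm towards -y of its middle, and the sideways move and turn did not complete. I'll check the joints.

```bash
python3 -c "
from h import *
o=bot.get_obs();print(o['q'],o['joint_efforts'].round(2),o['torque'])"
```

```text
[  5.81247178  -6.54362357  -6.23826649  90.32365351   1.51931202
 179.9453097 ] [-5.000e-02 -3.948e+01  4.655e+01  1.000e-02  9.000e-02  0.000e+00] [-0.03170464  0.01605503 -0.00257965]
```

Joint 6 is at its 180° limit. I'll turn the tool back by half a turn, which gives the same finger alignment.

```bash
python3 -m inch '[[[0,0,0],[0,-0.1,0],0],[[0,0,0],[0,-0.24,0],0],[[0,0,0],[0,-0.38,0],0],[[0,0,0],[0,-0.52,0],0],[[0,0,0],[0,-0.66,0],0],[[0,0,0],[0,-0.80,0],0],[[0,0,0],[0,-0.94,0],0],[[0,0,0],[0,-1.08,0],0],[[0,0,0],[0,-1.22,0],0],[[0,0,0],[0,-1.36,0],0],[[0,0,0],[0,-1.50,0],0],[[0,0,0],[0,-1.64,0],0],[[0,0,0],[0,-1.78,0],0],[[0,0,0],[0,-1.92,0],0],[[0,0,0],[0,-2.06,0],0],[[0,0,0],[0,-2.2,0],0],[[0,0,0],[0,-2.34,0],0],[[0,0,0],[0,-2.48,0],0],[[0,0,0],[0,-2.62,0],0],[[0,0,0],[0,-2.76,0],0]]'
cat > go.py <<'E'
# prints tool-frame shift [mm] and turn [rad] to reach world xyz (m), tool straight down with yaw
import sys; from h import *
o=bot.get_obs(); T=Rm(o['tcp_rot']); x,y,z,yaw=map(float,sys.argv[1:5])
print(np.round(T.T@(np.array([x,y,z])-o['ee_pos'])*1e3,1), np.round((R.from_matrix(T).inv()*R.from_euler('xyz',[-90,0,yaw],degrees=True)).as_rotvec(),3),o['q'].round(1))
E
python3 go.py .466 .072 .180 94.6
```

```text
time: 5.8
ee_pos: [0.4677, 0.0553, 0.1876]
tcp_rot: [-89.5, -1.4, 74.3]
wrist_force: [0.1, -0.6, -0.0]
opening: 0.0002
[15.5  8.1  6.1] [-0.005 -0.354  0.026] [ 5.8 -6.6 -6.2 90.3  1.5 21.5]
```

```bash
python3 -m inch '[[[5,2,2],[0,-0.12,0.01],0],[[10,5,4],[0,-0.24,0.02],0],[[15,8,6],[-0.005,-0.354,0.026],0],[[15.5,8,6],[-0.005,-0.354,0.026],0],[[15.5,8,6],[-0.005,-0.354,0.026],0],[[15.5,8,6],[-0.005,-0.354,0.026],0]]'; python3 go.py .466 .072 .160 94.6
python3 - <<'E'
from h import *
s=bot.camera('scene');print(proj(s,bot.get_obs()['ee_pos']))
cv2.imwrite('pics/d.png',cv2.resize(s['frame'][120:260,240:430],None,fx=4,fy=4)[...,::-1])
E
```

```text
time: 6.4
ee_pos: [0.4662, 0.0718, 0.1804]
tcp_rot: [-90.0, -0.0, 94.5]
wrist_force: [-0.1, -0.4, 0.1]
opening: 0.0
[ 0.2 20.4  0.2] [ 0.001 -0.002  0.   ] [ 8.8 -6.5 -6.9 89.5  0.   4.3]
[364.16010498 163.76315049]
```

View pics/d.png

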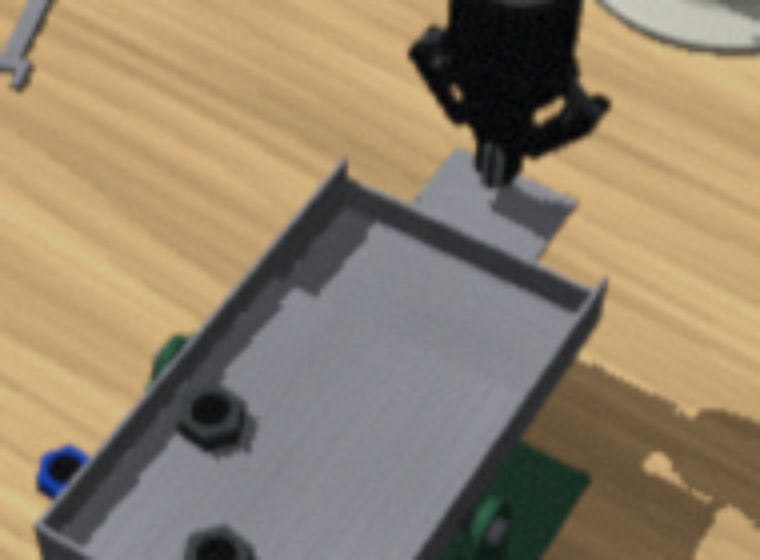

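Centred over the tab. I'll descend slowly to contact.

```bash
python3 -m inch '[[[0,4,0],[0,0,0],0],[[0,8,0],[0,0,0],0],[[0,11,0],[0,0,0],0],[[0,13,0],[0,0,0],0],[[0,14,0],[0,0,0],0],[[0,15,0],[0,0,0],0],[[0,16,0],[0,0,0],0],[[0,17,0],[0,0,0],0],[[0,18,0],[0,0,0],0],[[0,19,0],[0,0,0],0],[[0,20,0],[0,0,0],0],[[0,21,0],[0,0,0],0],[[0,22,0],[0,0,0],0]]'
```

```text
time: 7.75
ee_pos: [0.4661, 0.0718, 0.1585]
tcp_rot: [-90.0, -0.0, 94.5]
wrist_force: [-1.9, 0.0, 4.6]
opening: 0.0002
```

Contact made at 4.6 N. I'll push down along the tab's arc, tilting the tool with the tray.

```bash
python3 -m inch '[[[0,1,0],[-0.01,0,0],0],[[0,3,0],[-0.02,0,0],0],[[0,5,0],[-0.03,0,0],0],[[0,7,0],[-0.04,0,0],0],[[0,9,0],[-0.05,0,0],0],[[0,11,0],[-0.06,0,0],0],[[0,13,0],[-0.07,0,0],0],[[0,15,0],[-0.08,0,0],0],[[0,17,0],[-0.09,0,0],0],[[0,19,-0.1],[-0.1,0,0],0],[[0,21,-0.2],[-0.11,0,0],0],[[0,23,-0.3],[-0.12,0,0],0],[[0,25,-0.5],[-0.13,0,0],0],[[0,27,-0.7],[-0.14,0,0],0],[[0,29,-0.9],[-0.15,0,0],0],[[0,31,-1],[-0.16,0,0],0],[[0,33,-1.2],[-0.17,0,0],0],[[0,35,-1.4],[-0.18,0,0],0],[[0,37,-1.6],[-0.19,0,0],0],[[0,38,-1.7],[-0.2,0,0],0]]'
```

```text
time: 9.75
ee_pos: [0.4682, 0.072, 0.1206]
tcp_rot: [-101.6, -0.0, 94.5]
wrist_force: [-0.1, -0.6, 6.2]
opening: 0.0002
```

```bash
python3 -m inch '[[[0,2,0],[-0.01,0,0],0],[[0,4,0],[-0.02,0,0],0],[[0,6,0],[-0.03,0,0],0],[[0,8,0],[-0.04,0,0],0],[[0,10,0],[-0.05,0,0],0],[[0,12,0],[-0.06,0,0],0],[[0,14,0],[-0.07,0,0],0],[[0,16,0.1],[-0.08,0,0],0],[[0,18,0.1],[-0.09,0,0],0],[[0,20,0],[-0.1,0,0],0],[[0,22,0],[-0.11,0,0],0],[[0,24,-0.1],[-0.12,0,0],0],[[0,26,-0.2],[-0.13,0,0],0],[[0,28,-0.3],[-0.14,0,0],0],[[0,30,-0.5],[-0.15,0,0],0],[[0,32,-0.7],[-0.16,0,0],0],[[0,34,-0.9],[-0.17,0,0],0],[[0,36,-1.1],[-0.18,0,0],0],[[0,38,-1.4],[-0.19,0,0],0],[[0,39,-1.5],[-0.195,0,0],0]]'
```

```text
time: 11.75
ee_pos: [0.4775, 0.0727, 0.0825]
tcp_rot: [-112.8, -0.0, 94.5]
wrist_force: [-1.8, -0.5, 4.6]
opening: 0.0001
```

```bash
python3 -m inch '[[[0,1,0],[-0.005,0,0],0],[[0,2,0],[-0.01,0,0],0],[[0,3,0],[-0.015,0,0],0],[[0,4,0],[-0.02,0,0],0],[[0,5,0],[-0.025,0,0],0],[[0,6,0],[-0.03,0,0],0],[[0,7,0],[-0.035,0,0],0],[[0,8,0],[-0.04,0,0],0],[[0,9,0],[-0.045,0,0],0]]'
python3 -m inch '[[[0,1,0],[-0.005,0,0],0],[[0,2,0],[-0.01,0,0],0],[[0,2,0],[-0.01,0,0],0]]'
```

```text
time: 12.65
ee_pos: [0.4808, 0.0729, 0.0739]
tcp_rot: [-115.4, -0.0, 94.5]
wrist_force: [-4.8, -0.4, 2.3]
opening: -0.0
time: 12.95
ee_pos: [0.4816, 0.073, 0.0719]
tcp_rot: [-116.0, -0.0, 94.5]
wrist_force: [-3.7, -1.2, 4.1]
opening: -0.0001
```

```bash
python3 -m inch '[[[0,1,0],[-0.005,0,0],0],[[0,2,0],[-0.01,0,0],0],[[0,2,0],[-0.01,0,0],0]]'
```

```text
time: 13.25
ee_pos: [0.4826, 0.0731, 0.0701]
tcp_rot: [-116.6, -0.0, 94.5]
wrist_force: [-3.4, -0.3, 3.5]
opening: -0.0002
```

```bash
python3 -m inch '[[[0,1,0],[-0.005,0,0],0],[[0,2,0],[-0.01,0,0],0],[[0,3,0],[-0.015,0,0],0],[[0,3,0],[-0.015,0,0],0]]'
```

```text
time: 13.65
ee_pos: [0.484, 0.0732, 0.0674]
tcp_rot: [-117.5, -0.0, 94.5]
wrist_force: [-3.1, 0.7, 2.9]
opening: -0.0
```

Run:
```python
from h import *
o=bot.get_obs(); f=o['wrist_force'];print(f,np.linalg.norm(f))
s=bot.camera('scene')
cv2.imwrite('pics/e.png',cv2.resize(s['frame'][130:270,240:430],None,fx=3,fy=3)[...,::-1])
```

```text
[-3.14695313  0.67352088  2.88008383] 4.318776128164121
```

View pics/e.png

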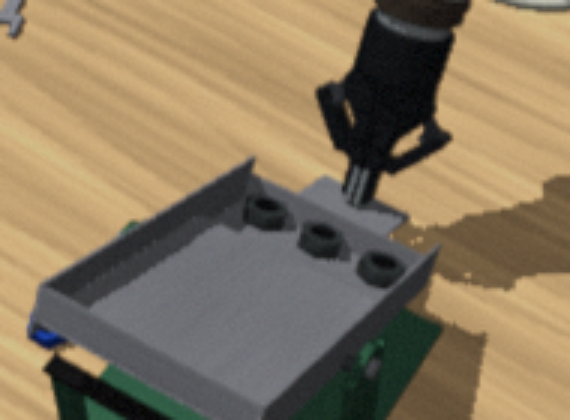

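All three nuts are already in the pocket, in a row along the end wall. The tray isn't on the buffer yet, so I keep going.

```bash
for i in 1; do python3 -m inch '[[[0,1,0],[-0.005,0,0],0],[[0,2,0],[-0.01,0,0],0],[[0,3,0],[-0.015,0,0],0],[[0,3,0],[-0.015,0,0],0]]'; done
```

```text
time: 14.1
ee_pos: [0.4853, 0.0733, 0.0647]
tcp_rot: [-118.3, -0.0, 94.5]
wrist_force: [-2.8, -0.0, 3.0]
opening: -0.0001
```

```bash
python3 -m inch '[[[0,1,0],[-0.005,0,0],0],[[0,2,0],[-0.01,0,0],0],[[0,2,0],[-0.01,0,0],0]]'
```

```text
time: 14.4
ee_pos: [0.4863, 0.0734, 0.0628]
tcp_rot: [-118.9, -0.0, 94.5]
wrist_force: [-4.8, -0.0, 4.0]
opening: -0.0001
```

```bash
python3 -m inch '[[[0,1,0],[-0.005,0,0],0],[[0,1,0],[-0.005,0,0],0]]'
```

```text
time: 14.6
ee_pos: [0.4868, 0.0734, 0.0619]
tcp_rot: [-119.2, -0.0, 94.5]
wrist_force: [-3.1, -0.3, 3.2]
opening: 0.0002
```

```bash
python3 -m inch '[[[0,1,0],[-0.005,0,0],0],[[0,1,0],[-0.005,0,0],0]]'
```

```text
time: 14.8
ee_pos: [0.4874, 0.0735, 0.0609]
tcp_rot: [-119.6, -0.0, 94.5]
wrist_force: [-3.5, 0.4, 4.8]
opening: -0.0002
```

```bash
python3 -m inch '[[[0,1,0],[-0.005,0,0],0],[[0,1.5,0],[-0.007,0,0],0],[[0,1.5,0],[-0.007,0,0],0]]'
```

```text
time: 15.1
ee_pos: [0.4881, 0.0735, 0.0596]
tcp_rot: [-120.0, -0.0, 94.5]
wrist_force: [-3.5, 0.8, 3.7]
opening: 0.0002
```

```bash
python3 -m inch '[[[0,1,0],[-0.005,0,0],0],[[0,1,0],[-0.005,0,0],0]]'
```

```text
time: 15.3
ee_pos: [0.4887, 0.0736, 0.0586]
tcp_rot: [-120.3, -0.0, 94.5]
wrist_force: [-4.0, -0.3, 3.6]
opening: 0.0004
```

```bash
python3 -m inch '[[[0,1,0],[-0.005,0,0],0],[[0,2,0],[-0.01,0,0],0],[[0,2,0],[-0.01,0,0],0]]'
```

```text
time: 15.6
ee_pos: [0.4897, 0.0737, 0.0568]
tcp_rot: [-120.9, -0.0, 94.5]
wrist_force: [-2.8, -0.5, 4.9]
opening: 0.0002
```

```bash
python3 -m inch '[[[0,1,0],[-0.005,0,0],0],[[0,1,0],[-0.005,0,0],0]]'
```

```text
time: 15.8
ee_pos: [0.4902, 0.0737, 0.0559]
tcp_rot: [-121.2, -0.0, 94.5]
wrist_force: [-3.7, -0.6, 3.5]
opening: -0.0001
```

```bash
python3 -m inch '[[[0,1,0],[-0.005,0,0],0],[[0,2,0],[-0.01,0,0],0],[[0,2,0],[-0.01,0,0],0]]'
```

```text
time: 16.1
ee_pos: [0.4912, 0.0738, 0.0542]
tcp_rot: [-121.8, -0.0, 94.5]
wrist_force: [-8.2, -0.7, 6.9]
opening: -0.0002
```

```bash
python3 -m inch '[[[0,1,0],[-0.005,0,0],0],[[0,1.5,0],[-0.007,0,0],0],[[0,1.5,0],[-0.007,0,0],0]]'
```

```text
time: 16.4
ee_pos: [0.4918, 0.0738, 0.0532]
tcp_rot: [-122.2, -0.0, 94.5]
wrist_force: [-12.5, -1.2, 10.1]
opening: -0.0001
```

On the buffer: about 16 N against roughly 5 N from the spring. I'll hold there and look.

```bash
python3 -m inch '[[[0,0,0],[0,0,0],0],[[0,0,0],[0,0,0],0],[[0,0,0],[0,0,0],0],[[0,0,0],[0,0,0],0],[[0,0,0],[0,0,0],0],[[0,0,0],[0,0,0],0],[[0,0,0],[0,0,0],0],[[0,0,0],[0,0,0],0]]'
python3 - <<'E'
from h import *
s=bot.camera('scene')
cv2.imwrite('pics/f.png',cv2.resize(s['frame'][130:270,240:430],None,fx=3,fy=3)[...,::-1])
E
```

```text
time: 17.2
ee_pos: [0.4916, 0.0738, 0.0535]
tcp_rot: [-122.2, -0.0, 94.5]
wrist_force: [-11.2, -0.8, 10.6]
opening: 0.0003
```

View pics/f.png

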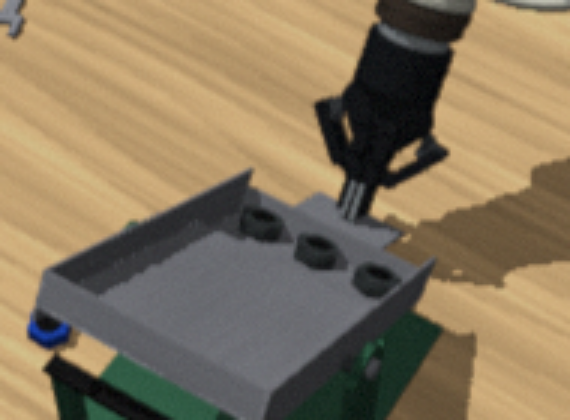

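All three nuts rest in the pocket. Now I'll let the tray up slowly along the arc.

```bash
python3 -m inch '[[[0,-1,-0.1],[0.005,0,0],0],[[0,-2,-0.1],[0.01,0,0],0],[[0,-4,-0.3],[0.02,0,0],0],[[0,-6,-0.5],[0.03,0,0],0],[[0,-8,-0.7],[0.04,0,0],0],[[0,-10,-0.9],[0.05,0,0],0],[[0,-12,-1.1],[0.06,0,0],0],[[0,-14,-1.4],[0.07,0,0],0],[[0,-16,-1.6],[0.08,0,0],0],[[0,-18,-1.9],[0.09,0,0],0],[[0,-20,-2.2],[0.1,0,0],0],[[0,-22,-2.5],[0.11,0,0],0],[[0,-24,-2.9],[0.12,0,0],0],[[0,-26,-3.3],[0.13,0,0],0],[[0,-28,-3.7],[0.14,0,0],0],[[0,-30,-4.1],[0.15,0,0],0],[[0,-32,-4.5],[0.16,0,0],0],[[0,-34,-5],[0.17,0,0],0],[[0,-36,-5.5],[0.18,0,0],0],[[0,-37,-5.7],[0.185,0,0],0]]'
```

```text
time: 19.25
ee_pos: [0.4769, 0.0727, 0.0881]
tcp_rot: [-111.6, -0.0, 94.5]
wrist_force: [-0.0, 0.5, 3.5]
opening: 0.0
```

```bash
python3 -m inch '[[[0,-1,0],[0.005,0,0],0],[[0,-3,-0.2],[0.015,0,0],0],[[0,-5,-0.4],[0.025,0,0],0],[[0,-7,-0.6],[0.035,0,0],0],[[0,-9,-0.8],[0.045,0,0],0],[[0,-11,-1],[0.055,0,0],0],[[0,-13,-1.3],[0.065,0,0],0],[[0,-15,-1.6],[0.075,0,0],0],[[0,-17,-1.9],[0.085,0,0],0],[[0,-19,-2.2],[0.095,0,0],0],[[0,-21,-2.5],[0.105,0,0],0],[[0,-23,-2.9],[0.115,0,0],0],[[0,-25,-3.3],[0.125,0,0],0],[[0,-27,-3.7],[0.135,0,0],0],[[0,-29,-4.1],[0.145,0,0],0],[[0,-31,-4.5],[0.155,0,0],0],[[0,-33,-5],[0.165,0,0],0],[[0,-35,-5.5],[0.175,0,0],0],[[0,-37,-6],[0.185,0,0],0],[[0,-38,-6.3],[0.19,0,0],0]]'
```

```text
time: 21.25
ee_pos: [0.4689, 0.072, 0.1259]
tcp_rot: [-100.6, -0.0, 94.5]
wrist_force: [-1.4, -0.4, 1.7]
opening: 0.0004
```

```bash
python3 -m inch '[[[0,-1,0],[0.005,0,0],0],[[0,-2.5,-0.2],[0.013,0,0],0],[[0,-4,-0.3],[0.02,0,0],0],[[0,-5.5,-0.4],[0.028,0,0],0],[[0,-7,-0.6],[0.035,0,0],0],[[0,-8.5,-0.7],[0.043,0,0],0],[[0,-10,-0.9],[0.05,0,0],0],[[0,-11.5,-1.1],[0.058,0,0],0],[[0,-13,-1.3],[0.065,0,0],0],[[0,-14.5,-1.5],[0.073,0,0],0],[[0,-16,-1.7],[0.08,0,0],0],[[0,-17.5,-1.9],[0.088,0,0],0],[[0,-19,-2.1],[0.095,0,0],0],[[0,-20.5,-2.4],[0.103,0,0],0],[[0,-22,-2.7],[0.11,0,0],0],[[0,-23.5,-2.9],[0.118,0,0],0],[[0,-25,-3.2],[0.125,0,0],0],[[0,-26.5,-3.5],[0.133,0,0],0],[[0,-28,-3.8],[0.14,0,0],0],[[0,-28.5,-4],[0.143,0,0],0]]'
```

```text
time: 23.25
ee_pos: [0.4676, 0.0718, 0.1548]
tcp_rot: [-92.4, -0.0, 94.5]
wrist_force: [-0.8, 0.1, 1.9]
opening: -0.0
```

```bash
python3 -m inch '[[[0,-0.8,0],[0.005,0,0],0],[[0,-1.6,-0.1],[0.009,0,0],0],[[0,-2.4,-0.2],[0.013,0,0],0],[[0,-3.2,-0.2],[0.017,0,0],0],[[0,-4,-0.3],[0.02,0,0],0],[[0,-4.8,-0.3],[0.025,0,0],0],[[0,-5.6,-0.4],[0.03,0,0],0],[[0,-6.4,-0.4],[0.033,0,0],0],[[0,-7.2,-0.5],[0.036,0,0],0],[[0,-8,-0.5],[0.04,0,0],0],[[0,-8.8,-0.5],[0.04,0,0],0],[[0,-9.6,-0.5],[0.04,0,0],0],[[0,-10.4,-0.5],[0.04,0,0],0],[[0,-11.2,-0.5],[0.04,0,0],0],[[0,-12,-0.5],[0.04,0,0],0]]'
```

```text
time: 24.75
ee_pos: [0.4676, 0.0719, 0.1669]
tcp_rot: [-90.1, -0.0, 94.5]
wrist_force: [0.3, -0.2, -0.8]
opening: -0.0001
```

Contact is released gently at level. I'll move up and away towards the base, then look.

```bash
python3 -m inch '[[[0,-4,0],[0,0,0],0],[[0,-12,0],[0,0,0],0],[[0,-24,0],[0,0,0],0],[[0,-38,0],[0,0,0],0],[[0,-52,5],[0,0,0],0],[[0,-66,15],[0,0,0],0],[[0,-78,30],[0,0,0],0],[[0,-86,45],[0,0,0],0],[[0,-90,60],[0,0,0],0],[[0,-90,75],[0,0,0],0],[[0,-90,88],[0,0,0],0],[[0,-90,96],[0,0,0],0],[[0,-90,100],[0,0,0],0],[[0,-90,100],[0,0,0],0],[[0,-90,100],[0,0,0],0],[[0,-90,100],[0,0,0],0],[[0,-90,100],[0,0,0],0]]'
python3 - <<'E'
from h import *
s=bot.camera('scene');t=bot.camera('top')
a=cv2.resize(s['frame'][90:330,150:490],(640,452))
cv2.imwrite('pics/g.png',a[...,::-1])
print(bot.get_obs()['qd'].round(2))
E
```

```text
time: 26.45
ee_pos: [0.3679, 0.064, 0.2565]
tcp_rot: [-90.1, -0.0, 94.5]
wrist_force: [0.5, -0.3, -1.3]
opening: -0.0004
[ 0.03 -0.13 -0.12  0.07 -0.    0.03]
```

View pics/g.png

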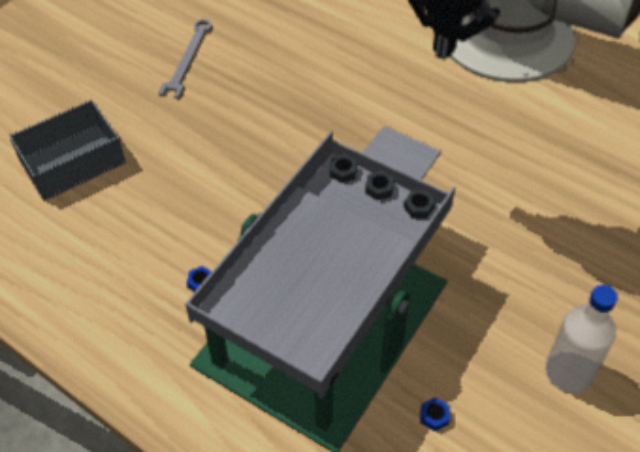

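The tray is level again with all three nuts in the pocket. The bottle, wrench and bin haven't moved, and the gripper is clear.

```bash
python3 -c "
from workcell import bot
print(bot.job_done())"
```

```text
the job is handed in; nothing more can be done
None
```

The job is done and handed in at about 26.5 s, well inside the 64 s limit.

- **Tipping:** With shut fingers I pushed the tab down along its arc at about 20 mm/s or less. The tray met the buffer with the tab about 55 mm above the bench. I pressed to about 16 N against roughly 5 N from the spring and held for about 1 s. The highest force I read was about 16 N, against the 25 N limit. Force is only reported at the end of each move, so I did not see peaks within a move.
- **Return:** I let the tray up along the same arc at no more than about 20 mm/s. The fingers read 2 to 3.5 N of contact at each check up to about 7 mm below level. The last stretch was at 8 mm/s with no reading until the fingers were free. Then I lifted clear and backed off.
- **Last picture:** The tray is level, all three nuts are in the pocket, and the robot touches nothing. The bottle, wrench, bin and both blue nuts are where they started.
- **Checks that disagreed:**
  - The two-view height of the tab came out at 0.154 m against the stated 0.162 m. Contact was felt at about 0.160 m.
  - On the approach joint 6 ran into its 180° limit above the tab. I turned the tool by half a turn before touching anything.

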